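Nudge the gem capsule into the inspection well and press the lamp button

TASK

Push the capsule with the violet gem across the top of the inspection stage, without picking it up, until it drops into the round well and lies flat in it. Then press the green lamp button on the stage fully down and let it spring back. Leave the red-gem capsule, the brass cup and everything else on the table where they are.

Things in the scene. Friction and masses are not known exactly. Their poses are not given: they have to be found in the camera images.
- stage: Gem inspection stage, fixed to the table: a flat cream slab with black sides, 216 mm along its x, 326 mm along its y, 24 mm high. Origin at the centre of its underside; its +x points away from the robot at yaw 0, z up. Its flat top is 24 mm above the origin.
- well (a point): Centre of the floor of the round, white-floored well in the stage's top (stage x +15 mm, y 0). The well is 49 mm in diameter and 8 mm deep: its floor is 16 mm above the table, its rim flush with the stage's top. Axes as the stage's.
- violet_capsule_center (a point): Centre (half-way up) of the violet-gem capsule, the one to push: a loose flat clear-topped disc with black foot and white pad, 44 mm in diameter, 15 mm high, about 40 g, a violet gem 35 mm wide inside. It starts flat on the stage's top, to the left or to the right of the well (70 to 100 mm to the side). Once in the well, its top stands 7 mm above the stage's top. z is its axis, up.
- red_capsule_center (a point): Centre (half-way up) of the red-gem capsule, of the same size, loose on the stage's top on the other side of the well; to be left alone.
- lamp_top (a point): Centre of the top of the green lamp button, 30 mm in diameter, in a black round housing 46 mm across and 12 mm high on the stage's top (stage x -70 mm, y 0, the side nearer the robot). The button's top is 22 mm above the stage's top when free; it is pressed straight down.
- lamp (a joint): Travel of the lamp button in m: 0 free, 0.006 fully down; a spring takes about 1.2 N at first and 4 N when fully down, and brings it back up.
- stone_cup_rim (a point): Centre of the mouth of a small loose brass cup, 28 mm wide and 24 mm high, standing on the stage beyond the well (about 65 mm from the well's centre); bystander.
- tweezers: Steel tweezers lying on the table, 150 mm long, origin at the middle of their underside; bystander.
- loupe: Small black loupe lying on the table, 32 mm wide, 22 mm high, with a steel tab 46 mm long from the centre; origin under the lens; bystander.
- bottle: White bottle with red cap, 38 mm wide, 100 mm high, standing on the table beyond the stage; origin at the centre of its underside; bystander.
- jar: Glass jar with steel cap, 76 mm wide, 95 mm high, standing on the table beyond the stage; origin at the centre of its underside; bystander.
- brush: Wooden brush, 160 mm long, lying on the table; bystander.

How it is judged:
By the outcome, as a careful person would: the job done as asked, in the order asked, and still so for the second after the job is handed in, with the robot touching nothing.
It also fails if it takes over 45 s, if anything falls off the work surface, if the arm or the gripper's body presses on something with over 40 N, if the wrist force passes 120 N, or if a joint passes its speed limit or range.

ROBOT

A 6-joint arm with a two-finger parallel gripper is mounted at the origin on the work surface. World frame = base frame: x ahead of the robot, y to its left, z up, the work surface at z = 0. Lengths are in m, angles in rad, forces in N, time in s.
With the tool pointing down it reaches from about 0.3 to 0.775 m from the base axis. Payload 14.6 kg.
Tool frame: the origin (TCP) lies at the very end of the fingers, on their centre line; the grasp point (between the pads) lies arm.tcp_to_grasp behind it (arm.tcp_to_grasp is the distance from the TCP to the grasp point, in m); z points along the fingers, y is the direction in which the jaws open and shut (so a half turn about z gives the same grasp; the last joint's range is limited). The gripper opens to 94 mm and grips with 3 to 60 N. Pads are 16 mm wide; open, the fingers measure 119 mm over their backs; the gripper's body (75 mm by 177 mm) begins 78 mm behind the grasp point.
Start: joints at [-1.25, 0.3, 1.521, -0, 1.321, -0.067], TCP at [0.208, -0.509, 0.205] pointing down, gripper open.
Joint ranges: [-3.03, 3.03], [-0.79, 2.21], [0.23, 2.52], [-1.04, 4.18], [0, 3.07], [-2.55, 2.55]. Speed limits (rad/s): [2.22, 2.22, 2.57, 3.14, 3.14, 3.14].

INTERFACE

Orientations are given as [roll, pitch, yaw] about the fixed x, y, z axes, in that order (R = Rz(yaw) Ry(pitch) Rx(roll)).
In Python, from plant import sense, optics, workorder, search_frame, arm gives the robot as it stands. The module is installed in compiled form; this text tells all that it offers.
- The arm moves only by the tool apply_moves, never from a script. Its argument "steps" is a list that holds one entry, the list of rows, each a list of 7 numbers: the shift along the world's x, y, z in m, then the turn, a rotation vector about the world's x, y, z in degrees, then the finger opening in m, from 0 to 0.094. In form: [[[x, y, z, rx, ry, rz, claw], ...]]. A call has 1 to 20 rows; each row shifts and turns the commanded pose from where the row before left it; what a row does not reach is not made up. A row lasts 1/8 s, in which the tool goes at most 62.5 mm and 10.7 degrees, less where a joint would pass 70% of its speed; a pose out of reach is approached as far as the arm can. A call is refused whole if a number of a shift passes 0.0625 or a number of a turn 10.7, either way. A call with a gripper value outside its range is refused whole. The fingers move at their own pace and stop on an object; "newtons" is the grip in N (left out, the last holds). Time passes only in rows, so rows that do not move let the fingers close. It gives the time, the measured TCP pose, the force and the opening at its end, in the units of the state.
- sense(): the state, without advancing time (a new reading comes with each control period).
- optics.read_camera(name): name is "side" or "top" or "wrist"; returns a dict with "image" (480x640x3 uint8, red, green, blue), "z_map" (480x640 float32, m along the optical axis (not along the pixel's ray), 0 where there is no reading), "vfov" (degrees; the focal length in pixels is half the picture's height over the tangent of half this angle, whatever the lens; pixels are square), "cx", "cy" (the principal point, pixels), "extrinsics" (4x4, takes a point from camera to world coordinates). Camera axes: x right, y down, z forward; pixel columns grow to the right and rows downward; lengths in m; the calibration is good to about 2 mm. A picture is of the moment at which its call begins.
- workorder.close_job(): hands the job in, once; it reports no verdict.
Trained networks look in a picture, given as the dict that the camera call returned (one of the last four; its "shot" number tells which), for a name from the list of things; names that differ only in an ending like _2 or _b are one class to them, and where a whole thing is asked for, a point or a joint stands for the part that bears it (a point fixed in the world has none). Each returns a list of dicts, best first, with "confidence" (0 to 1); they miss things now and then, are a little off and sometimes report something else, mostly with a low value. They report only what shows in the picture. A call takes as long as a camera call.
- search_frame(picture, label): "rect" ([left, top, right, bottom] in pixels, round what is visible of it).
The state is a dict: "clock": time; "joints": joint angles; "joint_velocities": joint speeds; "joint_efforts": joint torques, N m; "eef_pos": TCP position; "ee_rot": TCP orientation; "force": force on the tool from outside, world axes, zero at the start; "wrist_torque": the same for the moment, N m; "grip_width": finger opening in m.
Only numpy, scipy, OpenCV 4.12 (cv2) and the standard library are available. Lean on these libraries where they do the work, as an engineer would, in place of code of your own. Each camera call takes 0.05 s, during which the arm holds its last target. There are 200 camera calls.

## Working session

There is one attempt and no reset: what is moved stays moved. The work goes in short steps, Python scripts to look and compute and a tool call to move; the robot and the scene stay as the last step left them, time stands still between calls to the robot, and variables do not carry over. Pictures are saved under pics/ and viewed, on a budget of 10 in all, crops included, one or two more only if the job needs it, and the job is handed in when it is done.

Besides the shell and the picture viewer there is one more tool, called after "Request:" by a JSON object that holds its "op" and its "data". apply_moves: Moves the arm, as the interface text tells. Its arguments: {"type":"object","properties":{"steps":{"type":"array"},"newtons":{"type":"number"}},"required":["steps"]}

```bash
mkdir -p pics; cat > h.py <<'E'
import numpy as np, cv2
from plant import sense, optics, workorder, search_frame, arm
def f(p): return 240/np.tan(np.radians(p['vfov'])/2)
def world(p,u,v,z=None):
    d=np.array([(u-p['cx'])/f(p),(v-p['cy'])/f(p),1.0]); E=p['extrinsics']
    if z is None: # from depth
        return (E@np.r_[d*p['z_map'][int(v),int(u)],1])[:3]
    r=E[:3,:3]@d; return E[:3,3]+r*(z-E[2,3])/r[2]
def save(p,n): cv2.imwrite('pics/'+n,p['image'][:,:,::-1])
E
python3 - <<'E'
from h import *
s=sense();print(s['clock'],s['eef_pos'],s['ee_rot'],s['grip_width'],arm.tcp_to_grasp)
for n in('top','side'):
    p=optics.read_camera(n);save(p,n+'1.png')
    for l in('violet_capsule_center','red_capsule_center','lamp_top','stage','stone_cup_rim'):
        for r in search_frame(p,l)[:2]:
            a=r['rect'];u,v=(a[0]+a[2])/2,(a[1]+a[3])/2
            print(n,l,np.round(a),round(r['confidence'],2),world(p,u,v).round(4))
E
```

```text
0.0 [ 0.20788891 -0.50889874  0.20487109] [-3.14039017e+00 -9.28925729e-05  3.87791656e-01] 0.0937735038574382 0.0188
top violet_capsule_center [352. 259. 368. 277.] 0.54 [ 0.5183 -0.0061  0.0355]
top violet_capsule_center [495. 216. 506. 239.] 0.31 [ 0.6284 -0.3839  0.0194]
top red_capsule_center [412. 256. 427. 267.] 0.74 [ 0.535  -0.1622  0.0419]
top stage [328. 210. 450. 291.] 0.94 [ 0.5658 -0.084   0.0207]
top stone_cup_rim [393. 218. 401. 223.] 0.5 [ 0.6459 -0.1059  0.0277]
side red_capsule_center [357. 346. 377. 370.] 0.8 [ 0.5303 -0.1614  0.0395]
side lamp_top [319. 331. 333. 342.] 0.56 [ 0.4884 -0.0885  0.0464]
side lamp_top [302. 290. 325. 309.] 0.34 [ 0.5151 -0.0022  0.0365]
side stage [266. 247. 453. 428.] 0.98 [ 0.5489 -0.1138  0.0233]
side stone_cup_rim [388. 299. 398. 314.] 0.58 [ 0.6442 -0.0933  0.0269]
```

```bash
python3 - <<'E'
import cv2
a=cv2.imread('pics/top1.png')[190:310,300:520]; b=cv2.imread('pics/side1.png')[230:440,240:480]
a=cv2.resize(a,(800,436),interpolation=2);cv2.imwrite('pics/c.png',a)
cv2.imwrite('pics/d.png',cv2.resize(b,(686,600),interpolation=2))
E
```

```text
(no output)
```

View pics/c.png

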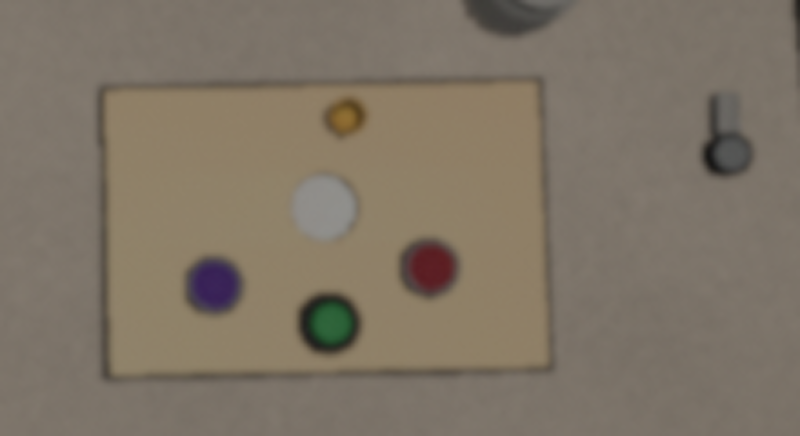

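View pics/d.png

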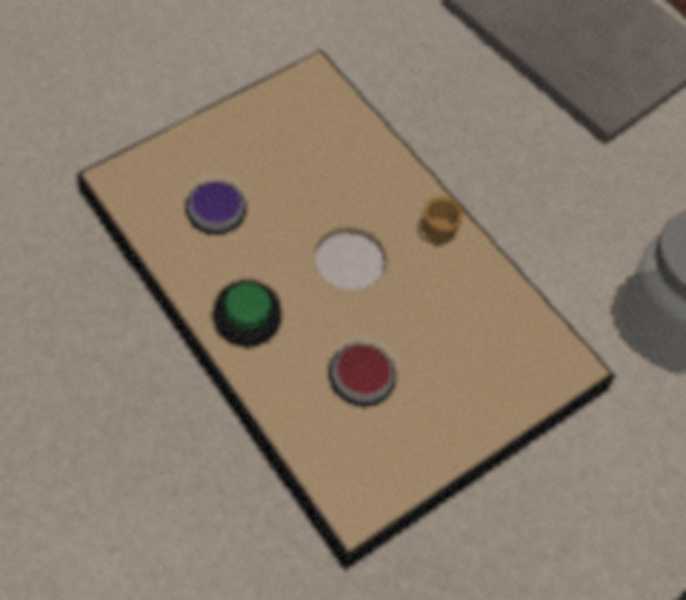

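The crops show violet at (213,285), the white well at (325,207), green lamp at (330,323), red at (430,267) and the cup at (345,117) in the top crop. The path from violet to the well is clear. Next I'll segment by colour to get positions.

```bash
cat >> h.py <<'E'
H=dict(violet=((115,70,20),(155,255,255),.039),red=((168,90,30),(180,255,255),.039),green=((50,80,20),(90,255,255),.046))
def colors(p,box):
    hsv=cv2.cvtColor(p['image'],cv2.COLOR_RGB2HSV); o={}
    m0=np.zeros(hsv.shape[:2],np.uint8); l,t,r,b=box; m0[t:b,l:r]=255
    ms={k:(cv2.inRange(hsv,a,c),z) for k,(a,c,z) in H.items()}
    ms['well']=(cv2.inRange(hsv,(0,0,110),(180,40,255)),.018)
    for k,(m,z) in ms.items():
        n,_,st,c=cv2.connectedComponentsWithStats(m&m0)
        for i in sorted(range(1,n),key=lambda i:-st[i,4])[:2]: 
            print(k,st[i].tolist(),c[i].round(1),world(p,*c[i],z).round(4))
E
python3 - <<'E'
from h import *
colors(optics.read_camera('top'),(331,213,448,289))
colors(optics.read_camera('side'),(280,270,440,400))
E
```

```text
violet [353, 262, 12, 13, 128] [358.5 268. ] [ 0.5185 -0.0023  0.039 ]
red [412, 258, 12, 12, 113] [417.9 263.3] [ 0.5311 -0.1583  0.039 ]
green [385, 273, 12, 12, 121] [390.5 278.5] [ 0.491  -0.0853  0.046 ]
well [380, 238, 18, 18, 260] [388.6 246.6] [ 0.5764 -0.0841  0.018 ]
violet [307, 294, 17, 14, 182] [315.2 300.2] [ 0.5158 -0.0058  0.039 ]
violet [325, 375, 2, 2, 2] [325.5 375.5] [ 0.448  -0.1496  0.039 ]
red [358, 352, 18, 16, 169] [366.6 359.4] [ 0.528  -0.1627  0.039 ]
green [318, 329, 18, 17, 230] [326.2 336.7] [ 0.4883 -0.0888  0.046 ]
green [305, 346, 1, 1, 1] [305. 346.] [ 0.4451 -0.0844  0.046 ]
well [280, 316, 58, 84, 1881] [299.2 371. ] [ 0.4175 -0.1092  0.018 ]
well [375, 270, 65, 71, 1774] [416.6 293.1] [ 0.7104 -0.0887  0.018 ]
```

Request:
{"op": "apply_moves", "data": {"steps": [[[0.02, 0.039, 0, 0, 0, 7.4, 0.026], [0.02, 0.039, 0, 0, 0, 7.4, 0.026], [0.02, 0.039, 0, 0, 0, 7.4, 0.026], [0.02, 0.039, 0, 0, 0, 7.4, 0.026], [0.02, 0.039, 0, 0, 0, 7.4, 0.026], [0.02, 0.039, 0, 0, 0, 7.4, 0.026], [0.02, 0.039, 0, 0, 0, 7.4, 0.026], [0.02, 0.039, 0, 0, 0, 7.4, 0.026], [0.02, 0.039, 0, 0, 0, 7.4, 0.026], [0.02, 0.039, 0, 0, 0, 7.4, 0.026], [0.02, 0.039, 0, 0, 0, 7.4, 0.026], [0.02, 0.039, 0, 0, 0, 7.4, 0.026], [0.02, 0.039, 0, 0, 0, 7.4, 0.026], [0.02, 0.039, 0, 0, 0, 7.4, 0.026], [0, 0, 0, 0, 0, 0, 0.026], [0, 0, 0, 0, 0, 0, 0.026]]], "newtons": 20}}

```text
clock: 2.7
eef_pos: [0.4877, 0.0365, 0.2053]
ee_rot: [-3.141, -0.0, 2.195]
force: [-0.1, -0.3, -0.7]
grip_width: 0.0259
```

```bash
python3 - <<'E'
from h import *
s=sense();print(s['clock'],s['eef_pos'],s['ee_rot'],s['grip_width'],s['joints'])
p=optics.read_camera('wrist');save(p,'w1.png');colors(p,(0,0,640,480))
E
```

```text
2.7 [0.48768901 0.03646753 0.20533856] [-3.14118594e+00 -7.60510970e-05  2.19484169e+00] 0.025864505609572697 [-1.73966631e-04  1.64119322e-01  1.68846862e+00 -1.83204146e-04
  1.28937918e+00 -6.24168438e-01]
violet [303, 254, 39, 37, 1099] [322.1 272. ] [ 0.5163 -0.0016  0.039 ]
violet [459, 329, 2, 2, 2] [459.5 329.5] [0.6492 0.0266 0.039 ]
green [229, 311, 20, 12, 164] [239.1 317.3] [ 0.4802 -0.0765  0.046 ]
green [410, 355, 1, 1, 1] [410. 355.] [ 0.6252 -0.0173  0.046 ]
well [297, 345, 49, 20, 780] [321.1 355.8] [ 0.5701 -0.0779  0.018 ]
well [592, 412, 43, 18, 393] [612.1 419.8] [0.8527 0.0367 0.018 ]
```

View pics/w1.png

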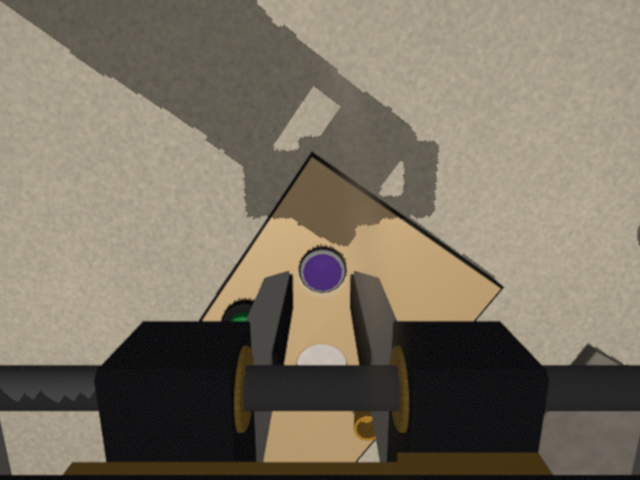

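The violet (322,272) sits centred between the fingers and the well (321,356) is on the same line. The projected points agree laterally to about 1–2 mm. I'll descend behind the capsule and push part way.

Request:
{"op": "apply_moves", "data": {"steps": [[[0, 0, -0.05, 0, 0, 0, 0.026], [0, 0, -0.05, 0, 0, 0, 0.026], [0, 0, -0.05, 0, 0, 0, 0.026], [0, 0, -0.025, 0, 0, 0, 0.026], [0, 0, 0, 0, 0, 0, 0.026], [0.0058, -0.0081, 0, 0, 0, 0, 0.026], [0.0058, -0.0081, 0, 0, 0, 0, 0.026], [0.0029, -0.004, 0, 0, 0, 0, 0.026], [0.0029, -0.004, 0, 0, 0, 0, 0.026], [0.0029, -0.004, 0, 0, 0, 0, 0.026], [0.0029, -0.004, 0, 0, 0, 0, 0.026], [0.0029, -0.004, 0, 0, 0, 0, 0.026], [0.0029, -0.004, 0, 0, 0, 0, 0.026], [0.0029, -0.004, 0, 0, 0, 0, 0.026], [0.0029, -0.004, 0, 0, 0, 0, 0.026], [0, 0, 0, 0, 0, 0, 0.026]]]}}

```text
clock: 4.75
eef_pos: [0.5229, -0.0116, 0.0304]
ee_rot: [-3.142, 0.0, 2.196]
force: [-0.2, -0.5, -0.3]
grip_width: 0.0261
```

```bash
python3 - <<'E'
from h import *
p=optics.read_camera('wrist');colors(p,(230,0,400,480))
q=optics.read_camera('top');colors(q,(331,213,448,289))
r=optics.read_camera('side')
cv2.imwrite('pics/m.png',np.hstack([cv2.resize(x[:,:,::-1],(400,400),interpolation=2) for x in (q['image'][200:300,340:440],r['image'][260:380,290:410])]))
E
```

```text
violet [284, 312, 75, 54, 3317] [321.1 341.1] [ 0.5352 -0.0284  0.039 ]
violet [310, 478, 2, 1, 2] [310.5 478. ] [ 0.5743 -0.0917  0.039 ]
green [235, 433, 1, 1, 1] [235. 433.] [ 0.5281 -0.0861  0.046 ]
well [276, 411, 89, 51, 3989] [320.  436.7] [ 0.5744 -0.0838  0.018 ]
well [290, 304, 63, 23, 517] [321.  311.8] [ 0.5323 -0.0246  0.018 ]
red [412, 258, 12, 12, 113] [417.9 263.3] [ 0.5311 -0.1582  0.039 ]
well [380, 238, 18, 9, 123] [388.3 242.5] [ 0.5873 -0.0835  0.018 ]
```

View pics/m.png

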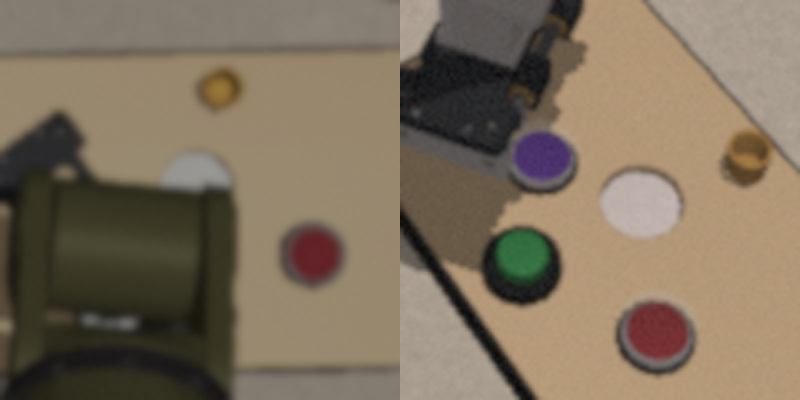

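Capsule is cradled and centred (wrist column 321 against the well's 320), about 64–68 mm to go. I'll push 55 mm and then check.

Request:
{"op": "apply_moves", "data": {"steps": [[[0.0029, -0.0041, 0, 0, 0, 0, 0.026], [0.0029, -0.0041, 0, 0, 0, 0, 0.026], [0.0029, -0.0041, 0, 0, 0, 0, 0.026], [0.0029, -0.0041, 0, 0, 0, 0, 0.026], [0.0029, -0.0041, 0, 0, 0, 0, 0.026], [0.0029, -0.0041, 0, 0, 0, 0, 0.026], [0.0029, -0.0041, 0, 0, 0, 0, 0.026], [0.0029, -0.0041, 0, 0, 0, 0, 0.026], [0.0018, -0.0025, 0, 0, 0, 0, 0.026], [0.0018, -0.0025, 0, 0, 0, 0, 0.026], [0.0018, -0.0025, 0, 0, 0, 0, 0.026], [0.0018, -0.0025, 0, 0, 0, 0, 0.026], [0.0018, -0.0025, 0, 0, 0, 0, 0.026], [0, 0, 0, 0, 0, 0, 0.026]]]}}

```text
clock: 6.65
eef_pos: [0.5551, -0.0568, 0.0304]
ee_rot: [3.142, 0.0, 2.196]
force: [-0.1, 0.7, -0.3]
grip_width: 0.026
```

```bash
python3 - <<'E'
from h import *
p=optics.read_camera('wrist');colors(p,(230,0,400,480))
r=optics.read_camera('side')
cv2.imwrite('pics/n.png',np.hstack([cv2.resize(x[:,:,::-1],(400,400),interpolation=2) for x in (p['image'][280:480,220:420],r['image'][260:380,290:410])]))
E
```

```text
violet [284, 321, 75, 45, 2725] [320.9 345. ] [ 0.5684 -0.0753  0.039 ]
violet [230, 323, 1, 1, 1] [230. 323.] [ 0.5293 -0.0902  0.039 ]
well [289, 310, 65, 24, 716] [321.2 318.8] [ 0.5667 -0.0728  0.018 ]
well [358, 273, 24, 23, 197] [371.4 283.3] [ 0.5756 -0.0433  0.018 ]
```

View pics/n.png

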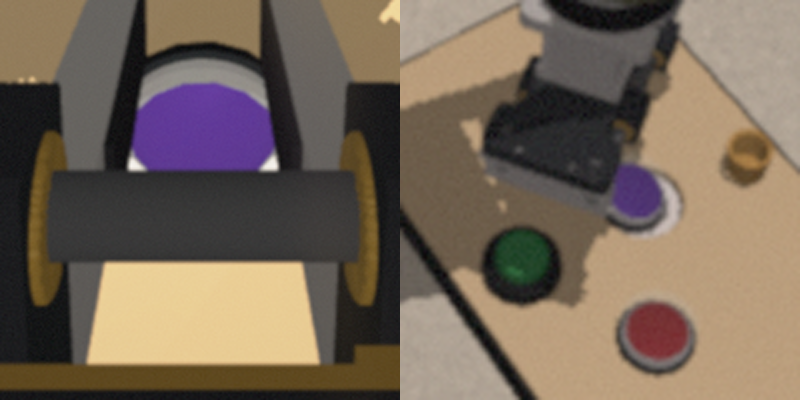

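The capsule is over the well and tipping in (a crescent of white is still visible on the right). I'll push the remaining 10 mm slowly.

Request:
{"op": "apply_moves", "data": {"steps": [[[0.0012, -0.0016, 0, 0, 0, 0, 0.026], [0.0012, -0.0016, 0, 0, 0, 0, 0.026], [0.0012, -0.0016, 0, 0, 0, 0, 0.026], [0.0012, -0.0016, 0, 0, 0, 0, 0.026], [0.0012, -0.0016, 0, 0, 0, 0, 0.026], [0, 0, 0, 0, 0, 0, 0.026], [0, 0, 0, 0, 0, 0, 0.026]]]}}

```text
clock: 7.62
eef_pos: [0.561, -0.0647, 0.0304]
ee_rot: [-3.142, 0.0, 2.196]
force: [-0.4, 0.5, -0.5]
grip_width: 0.0258
```

```bash
python3 - <<'E'
from h import *
p=optics.read_camera('wrist');colors(p,(230,0,400,480))
r=optics.read_camera('side')
cv2.imwrite('pics/o.png',np.hstack([cv2.resize(x[:,:,::-1],(400,400),interpolation=2) for x in (p['image'][280:480,220:420],r['image'][260:380,290:410])]))
E
```

```text
violet [286, 304, 71, 62, 3517] [321.  335.7] [ 0.5716 -0.0793  0.039 ]
violet [290, 300, 1, 1, 1] [290. 300.] [ 0.5506 -0.0734  0.039 ]
well [292, 296, 59, 21, 486] [321.3 303.8] [ 0.568  -0.0741  0.018 ]
well [359, 274, 23, 22, 203] [371.1 283.4] [ 0.5814 -0.0512  0.018 ]
```

View pics/o.png

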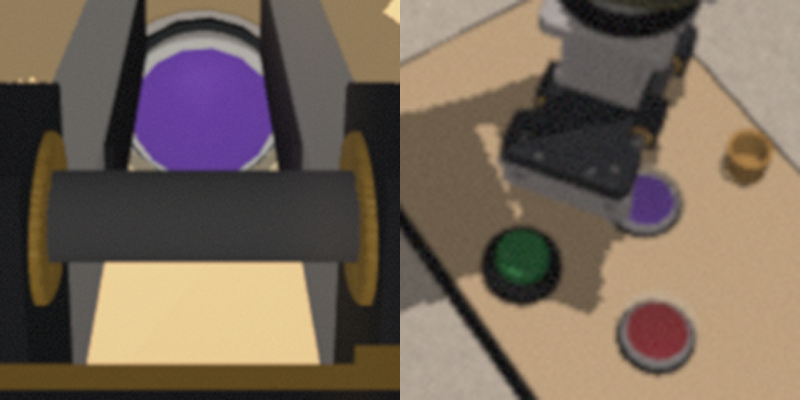

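It's settled to a round, level appearance. I'll back off, rise, close the fingers and go over the lamp, then check.

Request:
{"op": "apply_moves", "data": {"steps": [[[-0.0029, 0.004, 0, 0, 0, 0, 0.026], [-0.0029, 0.004, 0, 0, 0, 0, 0.026], [0, 0, 0.03, 0, 0, 0, 0.026], [0, 0, 0.05, 0, 0, 0, 0.026], [-0.0217, -0.01, 0.04, 0, 0, 0, 0], [-0.0217, -0.01, 0, 0, 0, 0, 0], [-0.0217, -0.01, 0, 0, 0, 0, 0], [0, 0, 0, 0, 0, 0, 0], [0, 0, 0, 0, 0, 0, 0]]]}}

```text
clock: 8.85
eef_pos: [0.4906, -0.0864, 0.1506]
ee_rot: [3.141, 0.0, 2.196]
force: [0.5, 0.4, -0.2]
grip_width: 0.0002
```

```bash
python3 - <<'E'
from h import *
p=optics.read_camera('wrist');colors(p,(0,0,640,480))
r=optics.read_camera('side');colors(r,(290,270,400,385))
for u,v in [(341,320),(337,320),(346,320),(341,316)]: print(world(r,u,v).round(4))
cv2.imwrite('pics/q.png',np.hstack([cv2.resize(x[:,:,::-1],(400,400),interpolation=2) for x in (p['image'][80:480,120:520],r['image'][260:380,290:410])]))
E
```

```text
violet [389, 271, 44, 41, 1410] [410.6 291. ] [ 0.5704 -0.0829  0.039 ]
violet [232, 417, 2, 3, 3] [232.7 418. ] [ 0.5225 -0.2522  0.039 ]
red [320, 321, 4, 21, 47] [321.  330.9] [ 0.5354 -0.1482  0.039 ]
red [320, 343, 3, 8, 18] [321.2 346.7] [ 0.5432 -0.1589  0.039 ]
green [299, 211, 43, 46, 1500] [319.9 233.6] [ 0.489  -0.0854  0.046 ]
green [286, 386, 1, 1, 1] [286. 386.] [ 0.5385 -0.1987  0.046 ]
well [386, 267, 49, 44, 274] [404.3 280. ] [ 0.5692 -0.0825  0.018 ]
well [623, 427, 17, 30, 232] [631.9 440.4] [ 0.8246 -0.0821  0.018 ]
violet [355, 313, 17, 14, 197] [363.  319.5] [ 0.5709 -0.0913  0.039 ]
violet [316, 340, 2, 2, 2] [316.5 340.5] [ 0.471  -0.0827  0.039 ]
red [358, 352, 18, 16, 169] [366.4 359.7] [ 0.5273 -0.1631  0.039 ]
green [318, 329, 18, 18, 236] [326.2 336.7] [ 0.4883 -0.0887  0.046 ]
green [345, 272, 1, 1, 1] [345. 272.] [0.6019 0.0168 0.046 ]
well [374, 270, 26, 27, 302] [390.3 279.2] [ 0.6858 -0.0321  0.018 ]
well [290, 372, 39, 13, 240] [306.1 379.9] [ 0.4194 -0.1303  0.018 ]
[ 0.5384 -0.0648  0.0279]
[ 0.5329 -0.0592  0.0248]
[ 0.5478 -0.0686  0.0252]
[ 0.5449 -0.0555  0.0242]
```

View pics/q.png

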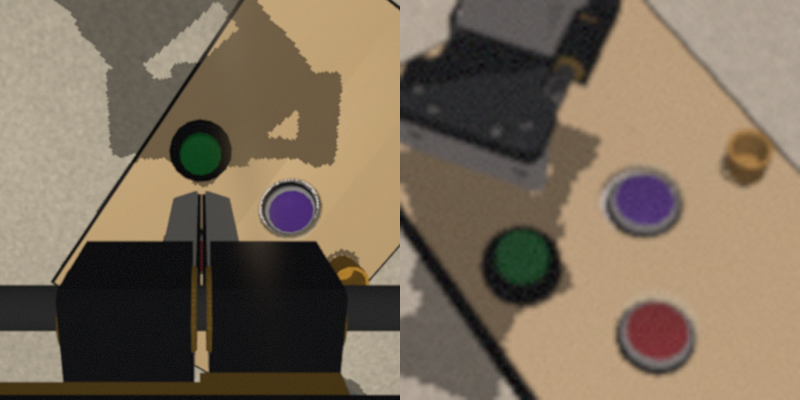

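```bash
python3 - <<'E'
from h import *
for n,c,R in(('wrist',(410.6,291),21),('side',(363,319.5),8),('side',(366,359.5),8)):
    p=optics.read_camera(n)
    P=np.array([world(p,u,v) for v in range(int(c[1]-R),int(c[1]+R)) for u in range(int(c[0]-R),int(c[0]+R)) if np.hypot(u-c[0],v-c[1])<R*.85 and p['z_map'][v,u]>0])
    q=P.mean(0);A=np.c_[P[:,:2]-q[:2],np.ones(len(P))];k=np.linalg.lstsq(A,P[:,2],rcond=None)[0]
    print(n,q.round(4),'slope deg',np.degrees(k[:2]).round(1),'z',np.percentile(P[:,2],[5,50,95]).round(4))
E
```

```text
wrist [ 0.5736 -0.0843  0.0308] slope deg [-0.   0.3] z [0.0297 0.0308 0.0319]
side [ 0.574  -0.0879  0.0316] slope deg [0.1 0.4] z [0.0291 0.0318 0.0339]
side [ 0.5267 -0.1625  0.0396] slope deg [-1.  -1.2] z [0.0373 0.0396 0.0419]
```

Capsule top is at 31 mm (24 + 7) with a slope under 0.5°, so it's lying flat in the well. Now for the lamp button.

Request:
{"op": "apply_moves", "data": {"steps": [[[-0.001, -0.0005, -0.045, 0, 0, 0, 0], [0, 0, -0.045, 0, 0, 0, 0], [0, 0, -0.01, 0, 0, 0, 0], [0, 0, -0.004, 0, 0, 0, 0], [0, 0, -0.003, 0, 0, 0, 0], [0, 0, -0.003, 0, 0, 0, 0], [0, 0, 0, 0, 0, 0, 0], [0, 0, 0, 0, 0, 0, 0]]]}}

```text
clock: 10.1
eef_pos: [0.4897, -0.0873, 0.0411]
ee_rot: [3.14, 0.001, 2.196]
force: [3.2, -0.0, 4.1]
grip_width: 0.0002
```

Request:
{"op": "apply_moves", "data": {"steps": [[[0, 0, -0.001, 0, 0, 0, 0], [0, 0, -0.001, 0, 0, 0, 0], [0, 0, 0, 0, 0, 0, 0], [0, 0, 0, 0, 0, 0, 0]]]}}

```text
clock: 10.6
eef_pos: [0.4897, -0.0873, 0.0399]
ee_rot: [3.14, 0.001, 2.196]
force: [-3.0, 1.0, 20.9]
grip_width: 0.0002
```

The force reached 21 N at z = 39.9 mm, so the button is bottomed. I'll lift off and retreat.

Request:
{"op": "apply_moves", "data": {"steps": [[[0, 0, 0.004, 0, 0, 0, 0], [0, 0, 0.008, 0, 0, 0, 0], [0, 0, 0.05, 0, 0, 0, 0], [0, 0, 0.05, 0, 0, 0, 0], [-0.03, 0.04, 0.02, 0, 0, 0, 0], [-0.03, 0.04, 0, 0, 0, 0, 0], [-0.03, 0.04, 0, 0, 0, 0, 0], [0, 0, 0, 0, 0, 0, 0], [0, 0, 0, 0, 0, 0, 0]]]}}

```text
clock: 11.72
eef_pos: [0.3992, 0.0326, 0.1706]
ee_rot: [-3.141, 0.0, 2.196]
force: [-0.2, -0.9, -0.1]
grip_width: 0.0007
```

```bash
python3 - <<'E'
from h import *
r=optics.read_camera('side');q=optics.read_camera('top')
colors(r,(290,270,400,385));colors(q,(331,213,448,289))
for n,(u,v) in dict(lamp=(326,337),violet=(363,319)).items():
    print(n,np.median([world(r,u+i,v+j)[2] for i in range(-4,5) for j in range(-3,4)]).round(4))
for l in('stone_cup_rim',):
    for p in(q,r): print([(np.round(x['rect']),round(x['confidence'],2)) for x in search_frame(p,l)[:1]])
cv2.imwrite('pics/z.png',np.hstack([cv2.resize(x[:,:,::-1],(400,400),interpolation=2) for x in (q['image'][180:320,310:450],r['image'][240:400,270:430])]))
E
```

```text
violet [355, 313, 17, 14, 196] [362.9 319.5] [ 0.5708 -0.0912  0.039 ]
violet [330, 384, 2, 1, 2] [330.5 384. ] [ 0.4469 -0.1675  0.039 ]
red [358, 352, 18, 16, 164] [366.6 359.5] [ 0.5278 -0.1629  0.039 ]
green [318, 329, 18, 17, 229] [326.1 336.6] [ 0.4883 -0.0885  0.046 ]
well [290, 330, 38, 55, 823] [302.2 365.6] [ 0.4276 -0.1029  0.018 ]
well [374, 270, 26, 29, 284] [390.7 279. ] [ 0.6868 -0.0323  0.018 ]
violet [383, 240, 13, 13, 125] [389.3 246.1] [ 0.5763 -0.0836  0.039 ]
red [412, 257, 12, 13, 115] [417.7 263.3] [ 0.5311 -0.1579  0.039 ]
green [385, 273, 12, 12, 122] [390.6 278.5] [ 0.4911 -0.0854  0.046 ]
well [382, 251, 10, 5, 13] [385.8 253.8] [ 0.5572 -0.0767  0.018 ]
well [393, 253, 2, 2, 2] [393.5 253.5] [ 0.558  -0.0971  0.018 ]
lamp 0.047
violet 0.0319
[(array([275., 170., 290., 184.]), 0.5)]
[(array([388., 301., 402., 315.]), 0.61)]
```

View pics/z.png

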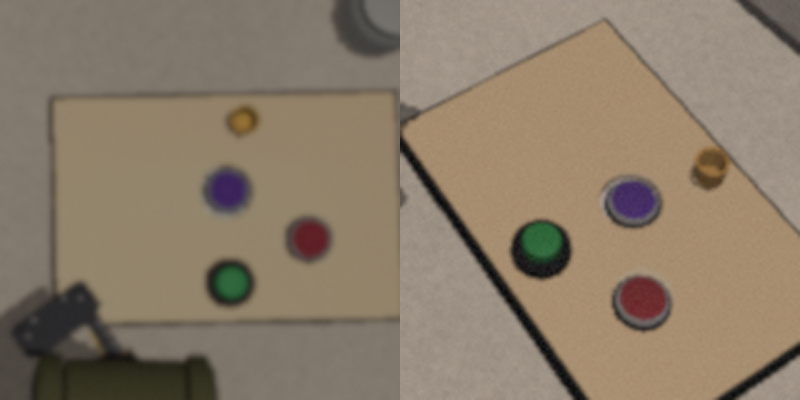

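Violet sits in the well at (228,190) in the top crop, and red and the cup haven't moved. The lamp is back up at about 46–47 mm, and the arm is clear.

```bash
python3 -c "
from plant import workorder; print(workorder.close_job())"
```

```text
the job is handed in; nothing more can be done
None
```

The violet capsule is in the well, the lamp button has been pressed and has sprung back, and the job is handed in. It took about 12 s of robot time.

- **Capsule:** I pushed it across the stage between the two fingertips, without gripping it, until it dropped into the well. Its top reads 31–32 mm above the table (31 mm expected), with less than 0.5° of tilt.
- **Lamp:** I pressed it with closed fingers until the force rose to about 21 N with the fingertips at z = 39.9 mm. Fully down is 40 mm, so I took it as bottomed. The button is back up at about 47 mm (46 mm expected).
- **Everything else:** The red capsule measured within 1 mm of its start. The brass cup looked unmoved in the last pictures, and the arm ended clear of everything.
- **Checks that disagreed:** The side and top cameras differed by about 3–5 mm on absolute positions throughout. The cup detector gave one false hit in the last top picture, away from the stage, so I judged the cup by eye. I didn't re-measure the tweezers, loupe, bottle, jar or brush, but the arm never went near the table around them.

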